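# Take the embossing roller off its spindle and lay it in the drying cradle

## Robot

A 7-joint arm with a two-finger parallel gripper is mounted at the origin on the work surface. World frame = base frame: x ahead of the robot, y to its left, z up, the work surface at z = 0. Lengths are in mm, angles in degrees, forces in N, time in s.
With the tool pointing down it reaches from about 425 to 1025 mm from the base axis. Payload 9.4 kg.
Tool frame: the origin (TCP) lies midway between the tips of the shut fingers; the grasp point (between the pads) lies 19 mm behind it; z points along the fingers, y is the direction in which the jaws open and shut (so a half turn about z gives the same grasp; the last joint's range is limited). The gripper opens to 85 mm and grips with 20 to 120 N. Pads are 22 mm wide; open, the fingers measure 114 mm over their backs; the gripper's body (76 mm by 85 mm) begins 54 mm behind the grasp point. The pads swing forward as they close: fully open they stand 13 mm farther back than shut.
Start: joints at [-72.577, 34.337, -0.143, 91.639, 0.103, 54.024, -4.572], TCP at [269.46, 673.064, 231.275] pointing down, gripper open.
Joint ranges: [-147.43, 147.43], [-19.82, 112.94], [-74.19, 73.91], [6.32, 146.72], [-59.91, 239.91], [6.04, 106.73], [-150.56, 150.56]. Speed limits (degrees/s): [127.2, 127.2, 172.46, 172.46, 180, 180, 180].

## Interface

Orientations are given as [roll, pitch, yaw] about the fixed x, y, z axes, in that order (R = Rz(yaw) Ry(pitch) Rx(roll)).
In Python, from workcell import arm gives the robot as it stands.
- The arm moves only by the tool apply_moves, never from a script. Its arguments are lists of equal length, an entry for each row: "slide": the shift along the tool's x, y, z in mm, a list of three; "rot": the turn, a rotation vector about the tool's x, y, z in rad, a list of three; "gripper": the opening, from 0 (shut) to 1 (fully open). In form: {"slide": [[dx, dy, dz], ...], "rot": [[rx, ry, rz], ...], "gripper": [gripper, ...]}. A call has 1 to 10 rows; each row shifts and turns the commanded pose from where the row before left it, along the tool's axes as they then stand; what a row does not reach is not made up. A row lasts 1/8 s, in which the tool goes at most 62.5 mm and 10.7 degrees, less where a joint would pass 70% of its speed; a pose out of reach is approached as far as the arm can. A call with a gripper value outside its range is refused whole. The fingers move at their own pace and stop on an object; "grip_force" is the grip in N (left out, the last holds). Time passes only in rows, so rows that do not move let the fingers close. It gives the time, the measured TCP pose, the force and the opening at its end, in the units of the state.
- arm.get_state(): the state, without advancing time (a new reading comes with each control period).
- arm.grab_frame(name): name is "scene" or "top"; returns a dict with "img" (384x512x3 uint8, blue, green, red), "K" (3x3 intrinsics, pixels), "R" (3x3) and "t" (3): a world point X has camera coordinates R X + t. Camera axes: x right, y down, z forward; pixel columns grow to the right and rows downward; lengths in mm; the calibration is good to about 2 mm. A picture is of the moment at which its call begins. There is no depth.
- arm.finish_job(): hands the job in, once; it reports no verdict.
Trained networks look in the newest picture that a camera, given by its name, has taken for a name from the list of things; names that differ only in an ending like _2 or _b are one class to them, and where a whole thing is asked for, a point or a joint stands for the part that bears it (a point fixed in the world has none). Each returns a list of dicts, best first, with "confidence" (0 to 1); they miss things now and then, are a little off and sometimes report something else, mostly with a low value. They report only what shows in the picture. A call takes as long as a camera call. They do not tell look-alikes from the thing itself.
- arm.silhouettes(camera, name): "region" (384x512 bool, what is visible of it) and "xy" ([column, row] in pixels, amid what is visible of it).
- arm.landmark_of(camera, name): "xy" ([column, row] in pixels: a listed point, or the origin of a listed thing).
The state is a dict: "t": time; "qpos": joint angles; "qd": joint speeds; "joint_efforts": joint torques, N m; "eef_pos": TCP position; "tool_rot": TCP orientation; "wrist_force": force on the tool from outside, world axes, zero at the start; "torque": the same for the moment, N m; "grip_width": finger opening in mm.
Only numpy, scipy, OpenCV 4.12 (cv2) and the standard library are available. Lean on these libraries where they do the work, as an engineer would, in place of code of your own. Each camera call takes 0.05 s, during which the arm holds its last target. There are 200 camera calls.

## Task

Slide the small embossing roller along the dough machine's slightly crooked spindle and off its open end, easing it along by feel without forcing it against the spindle, and keep hold of it as it comes free. Then lay it gently in the groove of the white drying cradle, between the end stops and lying along the rails, and let go; leave the other things on the table where they are.

Things in the scene. Friction and masses are not known exactly. Their poses are not given: they have to be found in the camera images.
- roller_center (a point): centre of the small aluminium embossing roller threaded on the machine's spindle: a tube 50 mm in outer diameter, 36 mm long, 0.13 to 0.25 kg, bore 25 mm; its y axis is the tube's axis. It hangs loosely on the 20 mm spindle (2.5 mm of play all round). Pushing it against the spindle or machine with more than 20 N, in any direction, does damage.
- seat (a point): point on the axis of the machine's plain steel spindle, 115 mm above the table, within 3 mm of where the roller's centre starts. The spindle (20 mm diameter, rigid) runs roughly along this point's -y axis and ends 140 mm past this point; the roller is clear when its centre is 160 mm along. Behind (+y) its other end is fixed in a 36 mm boss ending 28 mm from this point.
- machine: the fixed white machine (head 120 x 90 mm, 138 mm tall, face 48 mm behind the seat point), origin under its centre. Its -y is the spindle's nominal direction, but the spindle sits crooked: up to 5 degrees off sideways and 6.5 up or down (pivoting about the seat point), different every time and not measured: find the path by feel or sight.
- cradle_rest (a point): where the roller's centre comes to rest in the drying cradle, 46 mm above the table. The roller lies in the groove between two 76 mm long rails along this point's y axis (inner faces 30 mm apart, tops 26 mm above the table), between two end stops 64 mm apart (inside) and 32 mm high, its axis along this point's y (either way round).
- cradle: the fixed white drying cradle, base 100 x 90 mm; origin under the centre of its base on the table, y along the rails
- wide_roller_center (a point): centre (half-way up) of the wide roller, a bigger bystander roller standing upright: 64 mm across, 70 mm tall
- cutter_center (a point): centre (half-way up) of the round steel dough cutter, bystander: 70 mm across, 30 mm tall
- big_cutter_center (a point): centre (half-way up) of the larger steel dough cutter, bystander: 96 mm across, 35 mm tall
- scraper_center (a point): centre (half-way up) of the steel bench scraper with black grip lying flat, bystander: about 95 x 120 mm, 20 mm tall
- jar_center (a point): centre (half-way up) of the amber glass jar, bystander: 70 mm across, 100 mm tall
- bowl_center (a point): centre (half-way up) of the small steel bowl, bystander: 120 mm across, 50 mm tall
- roller: the same roller (origin at its centre, axis along y)
Things that resemble listed ones, but are neither listed nor needed, are in the scene too. There is more than one size of the cradle; the job needs the middle-sized.

How it is judged (in metres and radians):
On the way:
1. the roller is clear of the spindle's open end, held by the fingers and not dropped (y of roller_center in the frame of seat below -0.16 m and height (world z) of roller_center above 0.07 m and contact force between the fingers and roller above 1 N), for 0.1 s.
At the end, for the whole second after the job is handed in: the roller lies at rest and released in the cradle's groove between the end stops: its centre within 8 mm across, 16 mm along and 6 mm in height of the resting point, its axis within 0.15 rad of the rails (x of roller_center in the frame of cradle_rest between -0.008 and 0.008 m and y of roller_center in the frame of cradle_rest between -0.016 and 0.016 m and z of roller_center in the frame of cradle_rest between -0.006 and 0.006 m and angle between the y axis of roller_center and the y axis of cradle_rest, either way round below 0.15 rad and linear speed of roller below 0.02 m/s and contact force between the fingers and roller below 0.1 N); the robot touches nothing.
It fails at once if the roller is forced against the spindle or machine with more than 20 N (contact force between roller and machine above 20 N).
It fails at once if the roller is slammed or pressed into the cradle with more than 60 N (contact force between roller and cradle above 60 N).
It fails at once if the roller is dropped or laid on the table (height (world z) of roller_center below 0.034 m).
It fails at once if a bystander (wide roller, cutters, scraper, jar or bowl) is moved more than 30 mm (distance of any of wide_roller_center, cutter_center, big_cutter_center, scraper_center, jar_center, bowl_center from where it was at the start of the episode above 0.03 m).
It also fails if it takes over 72 s, if anything falls off the work surface, if the arm or the gripper's body presses on something with over 40 N, if the wrist force passes 120 N, or if a joint passes its speed limit or range.

## Working session

There is one attempt and no reset: what is moved stays moved. The work goes in short steps, Python scripts to look and compute and a tool call to move; the robot and the scene stay as the last step left them, time stands still between calls to the robot, and variables do not carry over. Pictures are saved under pics/ and viewed, about 8 in all and at most 12, crops included, and the job is handed in when it is done.

Besides the shell and the picture viewer there is one more tool, called after ">>>" by a JSON object that holds its "name" and its "arguments". apply_moves: Moves the arm, as the interface text tells. Its arguments: {"type":"object","properties":{"slide":{"type":"array","items":{"type":"array","items":{"type":"number"}}},"rot":{"type":"array","items":{"type":"array","items":{"type":"number"}}},"gripper":{"type":"array","items":{"type":"number"}},"grip_force":{"type":"number"}},"required":["slide","rot","gripper"]}

```bash
mkdir -p pics; cat > h.py <<'E'
from workcell import arm
import numpy as np, cv2
from scipy.spatial.transform import Rotation as Ro
def ray(f,p):
    d=np.linalg.inv(f["K"])@np.array([p[0],p[1],1.]); R=np.array(f["R"]);t=np.array(f["t"])
    return -R.T@t, R.T@d
def atz(f,p,z):
    c,d=ray(f,p); return c+d*(z-c[2])/d[2]
def proj(f,X):
    c=np.array(f["R"])@np.array(X,float)+f["t"]; q=f["K"]@c; return q[:2]/q[2]
def tri(fa,pa,fb,pb):
    A=[];b=[]
    for f,p in((fa,pa),(fb,pb)):
        c,d=ray(f,p); d=d/np.linalg.norm(d);M=np.eye(3)-np.outer(d,d);A.append(M);b.append(M@c)
    X=np.linalg.lstsq(np.vstack(A),np.hstack(b),rcond=None)[0]; return X
E
python3 - <<'E'
from h import *
fs={n:arm.grab_frame(n) for n in("scene","top")}
cv2.imwrite("pics/s.png",cv2.resize(fs["scene"]["img"],None,fx=1.5,fy=1.5)); cv2.imwrite("pics/t.png",cv2.resize(fs["top"]["img"],None,fx=1.5,fy=1.5))
for n,f in fs.items():
    print(n,"cam",(-np.array(f["R"]).T@f["t"]).round(),"f",f["K"][0][0])
for n in("roller_center","seat","machine","cradle_rest","cradle","wide_roller_center","cutter_center","big_cutter_center","jar_center","bowl_center","scraper_center"):
    for c in fs: print(n,c,[(np.round(d["xy"],1).tolist(),round(d["confidence"],2)) for d in arm.landmark_of(c,n)][:4])
print(arm.get_state())
E
```

```text
scene cam [ 850. -465. 1110.] f 388.4893080861895
top cam [ 352.    7. 1007.] f 349.9472106102752
roller_center scene [([290.6, 178.0], 0.77)]
roller_center top [([205.0, 167.1], 0.81), ([387.1, 234.1], 0.35)]
seat scene [([288.9, 177.0], 0.62)]
seat top [([207.5, 168.0], 0.82)]
machine scene [([303.3, 179.0], 0.76), ([287.8, 178.7], 0.26)]
machine top [([175.4, 177.6], 0.58)]
cradle_rest scene [([214.3, 281.4], 0.98), ([161.8, 215.1], 0.94), ([248.8, 316.2], 0.71)]
cradle_rest top [([342.9, 170.5], 0.88), ([329.5, 262.3], 0.74), ([346.9, 129.0], 0.7), ([205.4, 168.1], 0.4)]
cradle scene [([163.5, 226.0], 0.8), ([218.5, 288.6], 0.67), ([248.5, 321.2], 0.61)]
cradle top [([319.7, 263.5], 0.88), ([337.5, 174.1], 0.75), ([344.9, 130.3], 0.7)]
wide_roller_center scene [([298.9, 251.2], 0.84)]
wide_roller_center top [([122.2, 222.2], 0.71), ([257.4, 124.7], 0.6)]
cutter_center scene [([225.4, 207.6], 0.61)]
cutter_center top [([270.0, 222.9], 0.62), ([398.7, 123.7], 0.26)]
big_cutter_center scene [([139.1, 285.0], 0.75)]
big_cutter_center top [([388.1, 235.7], 0.72)]
jar_center scene [([2
[... 287 characters left out ...]
.8, 165.8], 0.4)]
{'t': 1.2, 'qpos': array([-72.57599377,  34.33797938,  -0.14395467,  91.63724701,
         0.10337794,  54.02435094,  -4.5704387 ]), 'qd': array([ 0.02801987,  0.05089804,  0.03519561, -0.03702401,  0.00049547,
        0.03645239,  0.08243087]), 'joint_efforts': array([-9.08847142e-04, -7.76242232e+01,  1.56358335e+00, -2.58387190e+01,
        1.24577442e-02,  2.09847472e-03, -1.99350709e-07]), 'eef_pos': array([269.46470683, 673.0783328 , 231.27688207]), 'tool_rot': array([1.79999257e+02, 2.40839738e-03, 1.58185150e+02]), 'wrist_force': array([ 0.10333176,  0.09879394, -0.01392863]), 'torque': array([-0.0196497 , -0.0008518 ,  0.00447821]), 'grip_width': 85.38679904248228}
```

View pics/s.png

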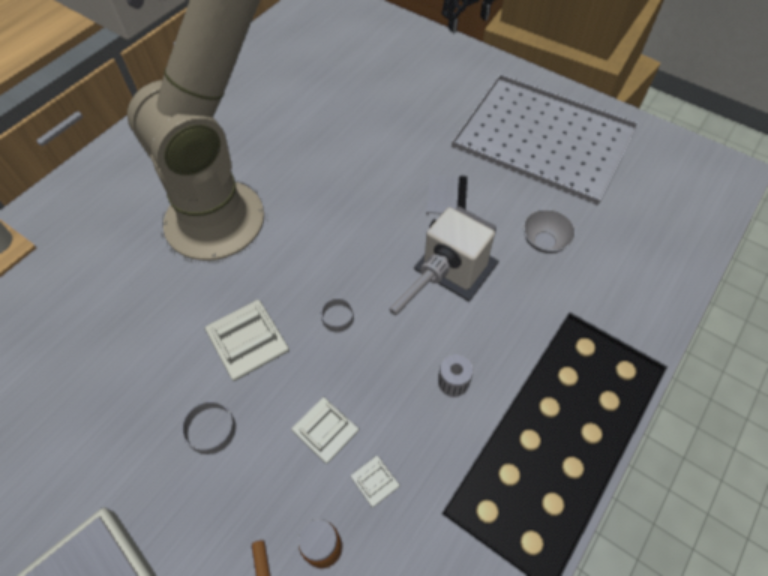

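View pics/t.png

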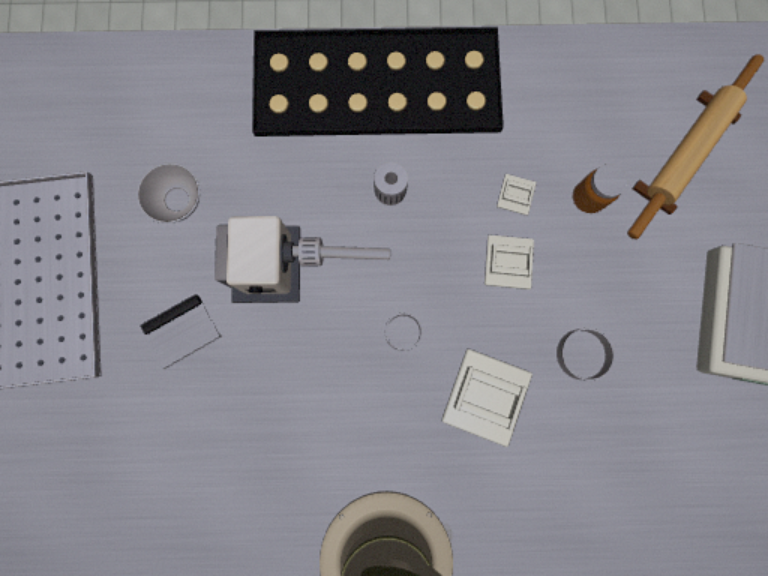

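Scene: the roller sits on the spindle at scene px (290,178) and top (207,167), with the spindle tip at about (263,206) / (260,169). The candidates are:
- **Cradles:** large at top (325,264), middle at (341,174), small at (345,129). I choose the middle one.
- **Rollers:** the wide roller stands upright at (260,124); the target is the small one threaded on the spindle.

Next is a close crop.

```bash
python3 - <<'E'
from h import *
fs={n:arm.grab_frame(n) for n in("scene","top")}
a=fs["scene"]["img"][150:220,245:335]; b=fs["top"]["img"][140:200,180:270]; c=fs["top"]["img"][145:205,310:400]
A=[cv2.resize(x,(400,int(400*x.shape[0]/x.shape[1])),interpolation=cv2.INTER_CUBIC) for x in(a,b,c)]
top=np.hstack([cv2.copyMakeBorder(x,0,320-x.shape[0],0,0,0) for x in A[:2]])
bot=np.hstack([A[2],np.zeros_like(A[2])]); cv2.imwrite("pics/c.png",np.vstack([top,bot]))
f=fs["top"];g=fs["scene"]
X=tri(g,[290.6,178],f,[205,167.1]); print("roller tri",X.round(1), "top@115",atz(f,[207.5,168],115).round(1),"scene@115",atz(g,[289,177],115).round(1))
for p in([342.9,170.5],[329.5,262.3],[346.9,129]): print(atz(f,p,46).round(1))
for p in([214.3,281.4],[248.8,316.2]): print("s",atz(g,p,46).round(1))
print("cradle0",atz(f,[337.5,174.1],0),atz(g,[218.5,288.6],0))
for n in("roller","machine","cradle"):
  for c in fs:
    for d in arm.silhouettes(c,n)[:4]:
        m=d["region"].astype(np.uint8); r=cv2.minAreaRect(cv2.findNonZero(m)); print(n,c,round(d["confidence"],2),np.round(d["xy"]),m.sum(),np.round(cv2.boxPoints(r),1).tolist())
E
```

```text
roller tri [545.4 126.  111.5] top@115 [543.1 120.1 115. ] scene@115 [539.7 122.9 115. ]
[ 543.9 -250.2   46. ]
[ 292.6 -199.8   46. ]
[ 664.2 -268.5   46. ]
s [ 539.9 -253.3   46. ]
s [ 676.1 -274.5   46. ]
cradle0 [ 542.60085771 -246.09610635    0.        ] [ 550.01319145 -253.87676234    0.        ]
roller scene 0.76 [288. 180.] 223 [[278.5, 178.5], [289.5, 167.5], [301.5, 179.5], [290.5, 190.5]]
machine scene 0.62 [304. 171.] 2304 [[260.0, 207.10000610351562], [294.6000061035156, 132.3000030517578], [340.5, 153.5], [305.8999938964844, 228.3000030517578]]
machine top 0.95 [173. 173.] 3371 [[143.0, 144.0], [259.0, 144.0], [259.0, 201.0], [143.0, 201.0]]
cradle scene 0.97 [217. 289.] 1094 [[192.39999389648438, 286.5], [213.89999389648438, 262.0], [240.10000610351562, 284.8999938964844], [218.60000610351562, 309.3999938964844]]
cradle scene 0.89 [249. 319.] 566 [[232.8000030517578, 316.6000061035156], [251.39999389648438, 303.29998779296875], [266.0, 323.79998779296875], [247.5, 337.1000061035156]]
cradle top 0.71 [324. 266.] 2533 [[292.79998779296875, 282.6000061035156], [309.8999938964844, 231.3000030517578], [356.1000061035156, 246.6999969482422], [339.0, 298.0]]
cradle top 0.63 [341. 172.] 1078 [[321.29998779296875, 190.39999389648438], [324.20001220703125, 155.89999389648438], [356.20001220703125, 158.60000610351562], [353.29998779296875, 193.10000610351562]]
cradle top 0.56 [345. 130.] 509 [[330.3999938964844, 137.60000610351562], [335.8999938964844, 115.19999694824219], [357.79998779296875, 120.69999694824219], [352.20001220703125, 143.10000610351562]]
```

View pics/c.png

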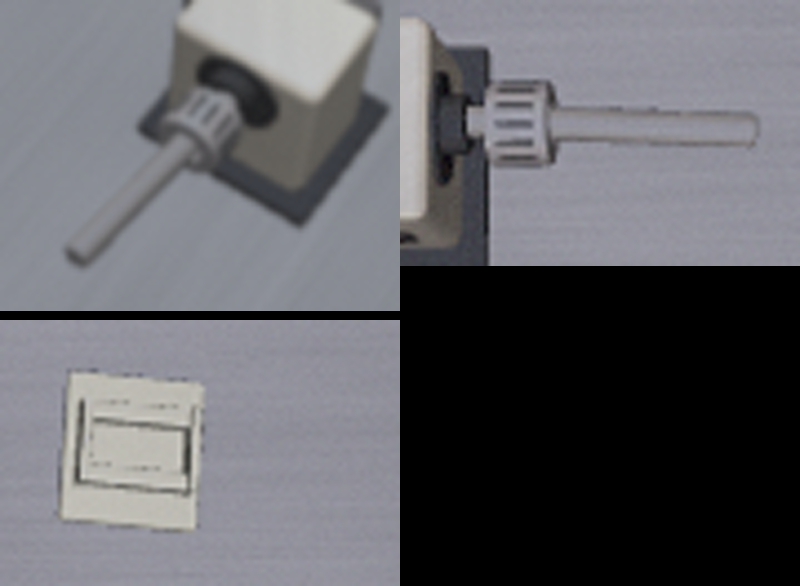

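Crops: top view shows the small ribbed roller centred at about px (207.6,167.7) and the spindle tip at (260.3,169.5). In the scene view the tip is at (261.9,206.3). The middle cradle's groove runs nearly along world y, with its base centre at about (339,174). Next I'll measure the spindle line to sub-pixel.

```bash
cat > sp.py <<'E'
from h import *
def strip(f,p,q,w=14,n=60,k=8):
    p,q=np.array(p,float),np.array(q,float);u=(q-p)/np.linalg.norm(q-p);v=np.array([-u[1],u[0]])
    s=np.linspace(0,1,n); o=np.arange(-w,w+.01,1/k)
    P=p+s[:,None,None]*(q-p)+o[None,:,None]*v
    I=cv2.remap(cv2.cvtColor(f["img"],cv2.COLOR_BGR2GRAY).astype(np.float32),P[...,0].astype(np.float32),P[...,1].astype(np.float32),cv2.INTER_CUBIC)
    return I,o,p,u,v
if __name__=="__main__":
    for n,p,q in(("top",[218,167.9],[258,169.5]),("scene",[283,185.5],[264.5,203.8])):
        f=arm.grab_frame(n); I,o,p,u,v=strip(f,p,q)
        for part in(I[:20],I[20:40],I[40:],I): print(n,[int(x) for x in part.mean(0)[(14-8)*8:(14+8)*8+1:4]])
E
python3 sp.py
```

```text
top [147, 146, 146, 147, 150, 153, 146, 130, 119, 121, 129, 135, 141, 144, 147, 148, 149, 149, 148, 145, 134, 117, 111, 124, 141, 147, 148, 147, 147, 145, 145, 145, 147]
top [148, 148, 149, 150, 151, 149, 145, 132, 119, 117, 126, 136, 141, 145, 146, 148, 150, 150, 148, 144, 137, 126, 118, 122, 135, 144, 146, 146, 145, 144, 145, 146, 146]
top [150, 150, 149, 148, 149, 151, 142, 124, 116, 122, 131, 137, 142, 144, 146, 147, 149, 150, 149, 145, 134, 119, 117, 131, 142, 145, 145, 145, 145, 145, 144, 143, 144]
top [148, 148, 148, 148, 150, 151, 144, 129, 118, 120, 129, 136, 141, 144, 146, 148, 149, 150, 148, 145, 135, 121, 115, 126, 140, 145, 146, 146, 146, 145, 144, 145, 146]
scene [141, 141, 141, 141, 141, 142, 142, 138, 130, 116, 103, 98, 102, 112, 122, 129, 133, 136, 138, 137, 135, 132, 130, 132, 135, 138, 138, 137, 135, 133, 132, 131, 130]
scene [142, 142, 142, 142, 142, 142, 141, 136, 127, 113, 102, 99, 105, 114, 123, 130, 134, 136, 138, 138, 136, 134, 134, 137, 140, 142, 142, 142, 141, 141, 141, 141, 141]
scene [141, 141, 140, 140, 140, 140, 138, 130, 118, 105, 98, 100, 109, 119, 126, 132, 135, 137, 139, 138, 136, 134, 134, 138, 141, 142, 143, 142, 142, 142, 142, 142, 142]
scene [141, 141, 141, 141, 141, 141, 140, 135, 125, 111, 101, 99, 105, 115, 124, 130, 134, 137, 138, 138, 136, 133, 133, 135, 139, 141, 141, 140, 139, 139, 138, 138, 138]
```

```bash
python3 - <<'E'
from h import *
f=arm.grab_frame("top");g=arm.grab_frame("scene")
def plane(f,p,q):
    c,a=ray(f,p);_,b=ray(f,q);n=np.cross(a,b);n/=np.linalg.norm(n);return n,n@c
def line(dt=(0,0),ds=(0,0)):
    n1,d1=plane(f,[218,167.55+dt[0]],[258,168.98+dt[1]]);n2,d2=plane(g,[283.05+ds[0],185.55+ds[0]],[264.7+ds[1],204.0+ds[1]])
    u=np.cross(n1,n2);u/=np.linalg.norm(u);u*=-np.sign(u[1])
    at=lambda y:np.linalg.solve(np.array([n1,n2,[0,1,0]]),[d1,d2,y])
    return u,at
u,at=line();print("dir",u,"yaw",np.degrees(np.arctan2(u[0],-u[1])),"pitch",np.degrees(np.arcsin(u[2])))
for y in(126,121,0,-20):print(at(y).round(1))
for k in((.2,-.2),):
  print("pert top",line(dt=k)[0]," pert scene",line(ds=k)[0])
# z=115 point
ys=np.linspace(100,160,7);print([(y,at(y)[2].round(1)) for y in ys])
# tip projections along line
for y in(-10,-20,-30): print(y,proj(f,at(y)).round(1),proj(g,at(y)).round(1))
# roller ends top crop px 200.2,214.9
for y in(100,108,118,138,144): print(y,proj(f,at(y)).round(1),proj(g,at(y)).round(1))
# cradle
P=np.array([[321.3,190.4],[324.2,155.9],[356.2,158.6],[353.3,193.1]])
for z in(0,10):
  W=np.array([atz(f,p,z) for p in P]);print(z,W.mean(0).round(1),np.linalg.norm(np.diff(W,axis=0),axis=1).round(1),[np.degrees(np.arctan2(-(b-a)[0],-(b-a)[1])).round(1) for a,b in((W[0],W[3]),(W[1],W[2]))])
Q=np.array([[192.4,286.5],[213.9,262],[240.1,284.9],[218.6,309.4]])
W=np.array([atz(g,p,5) for p in Q]);print("scene",W.mean(0).round(1),W.round(0).tolist())
E
```

```text
dir [-0.07075191 -0.99450941  0.07710509] yaw -4.0693103699461455 pitch 4.422185503924331
[545.8 126.  114.5]
[545.4 121.  114.8]
[536.8   0.  124.2]
[535.4 -20.  125.8]
pert top [-0.06426167 -0.9934376   0.09461593]  pert scene [-0.07779546 -0.99070243  0.11160897]
[(np.float64(100.0), np.float64(116.5)), (np.float64(110.0), np.float64(115.7)), (np.float64(120.0), np.float64(114.9)), (np.float64(130.0), np.float64(114.1)), (np.float64(140.0), np.float64(113.4)), (np.float64(150.0), np.float64(112.6)), (np.float64(160.0), np.float64(111.8))]
-10 [257.7 169. ] [263.1 205.6]
-20 [261.6 169.1] [260.9 207.8]
-30 [265.5 169.2] [258.7 210.1]
100 [215.2 167.4] [286.  182.5]
108 [212.1 167.3] [287.6 180.9]
118 [208.3 167.2] [289.6 178.9]
138 [200.7 166.9] [293.5 175. ]
144 [198.4 166.8] [294.7 173.8]
0 [ 541.7 -249.7    0. ] [103.6  94.6 103.6] [np.float64(5.9), np.float64(6.0)]
10 [ 539.8 -247.2   10. ] [102.6  93.7 102.6] [np.float64(5.9), np.float64(6.0)]
scene [ 539.9 -251.1    5. ] [[486.0, -294.0, 5.0], [489.0, -199.0, 5.0], [596.0, -210.0, 5.0], [589.0, -301.0, 5.0]]
```

```bash
cat >> h.py <<'E'
def go(P,x=None):
    "delta to TCP target P with tool x axis along x (jaw level)"
    s=arm.get_state();R=Ro.from_euler("xyz",s["tool_rot"],degrees=True).as_matrix()
    print("t",round(s["t"],2),"tcp",s["eef_pos"].round(2),"rpy",s["tool_rot"].round(2),"F",s["wrist_force"].round(2),"T",s["torque"].round(2),"w",round(s["grip_width"],2))
    print("slide",(R.T@(np.array(P)-s["eef_pos"])).round(2))
    if x is not None:
        x=np.array(x,float);x/=np.linalg.norm(x);y=np.cross([0,0,-1],x);y/=np.linalg.norm(y)
        print("rot",Ro.from_matrix(R.T@np.column_stack([x,y,np.cross(x,y)])).as_rotvec().round(4))
E
python3 -c "
from h import *
go([545.2,119,200],[.0708,.9945,-.0771])"
```

```text
t 1.8 tcp [269.43 673.07 231.25] rpy [-180.      0.    158.19] F [-0.67  0.41 -0.05] T [0.01 0.03 0.01] w 85.23
slide [-461.91 -411.91   31.27]
rot [ 0.0487 -0.0666  1.2605]
```

>>> {"name": "apply_moves", "arguments": {"slide": [[-35, -31, 0], [-43, -38, 0], [-43, -38, 0], [-43, -38, 0], [-43, -38, 0], [-43, -38, 0], [-43, -38, 0], [-43, -38, 0], [-43, -38, 0], [-43, -38, 0]], "rot": [[0, 0, 0], [0, 0, 0], [0, 0, 0], [0, 0, 0], [0, 0, 0], [0, 0, 0], [0, 0, 0], [0, 0, 0], [0, 0, 0], [0, 0, 0]], "gripper": [1, 1, 1, 1, 1, 1, 1, 1, 1, 1], "grip_force": 20}}

```text
t: 3.05
eef_pos: [523.4, 168.3, 231.6]
tool_rot: [180.0, 0.0, 158.2]
wrist_force: [0.8, -0.1, -0.2]
grip_width: 85.5
```

>>> {"name": "apply_moves", "arguments": {"slide": [[0, 0, 0], [0, 0, 0], [0, 0, 0], [0, 0, 0], [0, 0, 0], [0, 0, 0], [0, 0, 0], [0, 0, 0]], "rot": [[0.006, -0.008, 0.157], [0.006, -0.008, 0.157], [0.006, -0.008, 0.157], [0.006, -0.008, 0.157], [0.006, -0.008, 0.157], [0.006, -0.008, 0.157], [0.006, -0.008, 0.157], [0.006, -0.008, 0.157]], "gripper": [1, 1, 1, 1, 1, 1, 1, 1]}}

```text
t: 4.05
eef_pos: [522.6, 170.1, 231.5]
tool_rot: [-180.0, 4.3, 85.9]
wrist_force: [-0.1, -0.9, 0.1]
grip_width: 85.2
```

```bash
python3 -c "
from h import *
go([545.2,118.5,140],[.0708,.9945,-.0771])"
```

```text
t 4.05 tcp [522.63 170.1  231.46] rpy [-179.97    4.29   85.9 ] F [-0.08 -0.91  0.06] T [ 0.12 -0.02  0.06] w 85.19
slide [-42.87  26.25  94.92]
rot [-0.0006 -0.0023 -0.0005]
```

>>> {"name": "apply_moves", "arguments": {"slide": [[-20, 12, 0], [-22.9, 14.2, 25], [0, 0, 35], [0, 0, 34.9], [0, 0, 0]], "rot": [[0, 0, 0], [0, 0, 0], [0, 0, 0], [0, 0, 0], [0, 0, 0]], "gripper": [1, 1, 1, 1, 1]}}

```text
t: 4.68
eef_pos: [544.1, 117.9, 138.2]
tool_rot: [-179.7, 4.4, 86.2]
wrist_force: [0.1, 0.2, -0.2]
grip_width: 84.9
```

```bash
python3 - <<'E'
from h import *
A=[]
for n,(x,y) in(("scene",(250,130)),("top",(160,130))):
    f=arm.grab_frame(n); p=proj(f,[545,119,115]);A.append(cv2.resize(f["img"][y:y+80,x:x+80],(400,400),interpolation=cv2.INTER_CUBIC))
cv2.imwrite("pics/d.png",np.hstack(A))
go([545.2,117.2,90],[.0708,.9945,-.0771])
E
```

```text
t 4.78 tcp [545.71 118.44 140.51] rpy [-179.95    4.29   86.17] F [-0.81  0.09 -0.1 ] T [ 0.07 -0.03  0.04] w 85.16
slide [ 2.51 -0.38 50.47]
rot [-0.0006 -0.0023  0.0042]
```

View pics/d.png

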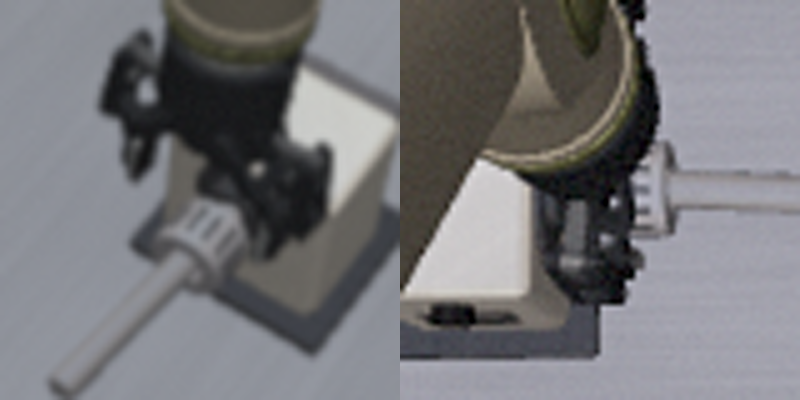

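The gripper straddles the roller in both views: fingers either side at scene crop (140,160) and (290,200). Descending.

>>> {"name": "apply_moves", "arguments": {"slide": [[1, 0, 15], [0.5, 0, 15], [0, 0, 12], [0, 0, 8], [0, 0, 0], [0, 0, 0]], "rot": [[0, 0, 0.004], [0, 0, 0], [0, 0, 0], [0, 0, 0], [0, 0, 0], [0, 0, 0]], "gripper": [1, 1, 1, 1, 0.8, 0.68]}}

```text
t: 5.52
eef_pos: [545.3, 116.1, 90.0]
tool_rot: [-180.0, 4.3, 85.9]
wrist_force: [-0.4, -0.0, 0.1]
grip_width: 58.3
```

>>> {"name": "apply_moves", "arguments": {"slide": [[0, 0, 0], [0, 0, 0], [0, 0, 0]], "rot": [[0, 0, 0], [0, 0, 0], [0, 0, 0]], "gripper": [0.68, 0.68, 0.68]}}

```text
t: 5.9
eef_pos: [545.2, 116.3, 90.1]
tool_rot: [-180.0, 4.3, 86.0]
wrist_force: [0.2, -0.3, 0.2]
grip_width: 58.2
```

```bash
python3 - <<'E'
from h import *
go([545.2,117.2,90],[.0708,.9945,-.0771])
A=[]
for n,(x,y) in(("scene",(260,145)),("top",(180,140))):
    f=arm.grab_frame(n); A.append(cv2.resize(f["img"][y:y+60,x:x+60],(400,400),interpolation=cv2.INTER_CUBIC))
cv2.imwrite("pics/e.png",np.hstack(A))
go([545.2,117.2,90],[.0708,.9945,-.0771])
E
```

```text
t 5.9 tcp [545.22 116.31  90.07] rpy [-179.97    4.28   85.96] F [ 0.23 -0.28  0.18] T [ 0.04 -0.02 -0.05] w 58.2
slide [ 0.89 -0.08  0.  ]
rot [-0.0004 -0.0025  0.0006]
t 6.0 tcp [545.18 116.26  89.98] rpy [-179.96    4.28   85.96] F [ 0.69 -1.07  0.04] T [ 0.04 -0.01 -0.02] w 57.78
slide [ 0.93 -0.05 -0.09]
rot [-0.0006 -0.0024  0.0005]
```

View pics/e.png

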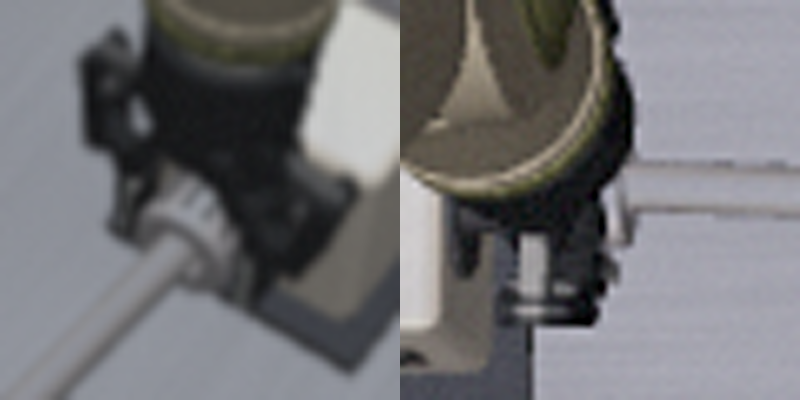

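Fingers straddle the roller with about 4 mm gap on each side. I'm closing in small steps and watching the side force (x).

>>> {"name": "apply_moves", "arguments": {"slide": [[0, 0, 0], [0, 0, 0]], "rot": [[0, 0, 0], [0, 0, 0]], "gripper": [0.65, 0.65]}}

```text
t: 6.25
eef_pos: [545.1, 116.2, 89.9]
tool_rot: [-180.0, 4.3, 86.0]
wrist_force: [0.6, -0.5, -0.2]
grip_width: 55.3
```

>>> {"name": "apply_moves", "arguments": {"slide": [[0, 0, 0], [0, 0, 0]], "rot": [[0, 0, 0], [0, 0, 0]], "gripper": [0.63, 0.63]}}

```text
t: 6.5
eef_pos: [545.1, 116.2, 89.9]
tool_rot: [-180.0, 4.3, 86.0]
wrist_force: [-0.3, -0.6, -0.0]
grip_width: 54.2
```

>>> {"name": "apply_moves", "arguments": {"slide": [[0, 0, 0], [0, 0, 0]], "rot": [[0, 0, 0], [0, 0, 0]], "gripper": [0.615, 0.615]}}

```text
t: 6.75
eef_pos: [545.1, 116.2, 89.9]
tool_rot: [-180.0, 4.3, 86.0]
wrist_force: [0.9, 0.0, 0.7]
grip_width: 52.0
```

>>> {"name": "apply_moves", "arguments": {"slide": [[0, 0, 0], [0, 0, 0]], "rot": [[0, 0, 0], [0, 0, 0]], "gripper": [0.6, 0.6]}}

```text
t: 7.0
eef_pos: [545.1, 116.2, 89.9]
tool_rot: [-180.0, 4.3, 86.0]
wrist_force: [0.4, -0.2, -0.2]
grip_width: 50.9
```

>>> {"name": "apply_moves", "arguments": {"slide": [[0, 0, 0], [0, 0, 0]], "rot": [[0, 0, 0], [0, 0, 0]], "gripper": [0.59, 0.58]}}

```text
t: 7.25
eef_pos: [545.1, 116.2, 89.9]
tool_rot: [-180.0, 4.3, 86.0]
wrist_force: [-0.7, 0.3, 2.0]
grip_width: 49.8
```

>>> {"name": "apply_moves", "arguments": {"slide": [[0, 0, 0], [0, 0, 0], [0, 0, 0]], "rot": [[0, 0, 0], [0, 0, 0], [0, 0, 0]], "gripper": [0.56, 0.5, 0.45], "grip_force": 25}}

```text
t: 7.62
eef_pos: [545.2, 116.2, 90.0]
tool_rot: [-180.0, 4.3, 86.0]
wrist_force: [-1.2, 0.1, 3.1]
grip_width: 49.2
```

>>> {"name": "apply_moves", "arguments": {"slide": [[0, 0, -0.7], [0, 0, -0.7], [0, 0, 0]], "rot": [[0, 0, 0], [0, 0, 0], [0, 0, 0]], "gripper": [0.45, 0.45, 0.45]}}

```text
t: 8.0
eef_pos: [545.0, 116.3, 91.1]
tool_rot: [-179.9, 4.3, 86.0]
wrist_force: [-0.4, 0.2, -3.1]
grip_width: 49.0
```

>>> {"name": "apply_moves", "arguments": {"slide": [[0, 0, -0.5], [0, 0, -0.4], [0, 0, 0]], "rot": [[0, 0, 0], [0, 0, 0], [0, 0, 0]], "gripper": [0.45, 0.45, 0.45]}}

```text
t: 8.38
eef_pos: [545.2, 116.4, 92.2]
tool_rot: [-180.0, 4.3, 86.0]
wrist_force: [0.9, -0.9, -2.4]
grip_width: 48.9
```

The roller's weight (about 2.5 N) is now carried and it floats on the spindle. Easing it along in small steps.

>>> {"name": "apply_moves", "arguments": {"slide": [[-2, 0, 0], [-3, 0, 0], [-3, 0, 0], [-3, 0, 0], [-3, 0, 0], [-3, 0, 0], [0, 0, 0]], "rot": [[0, 0, 0], [0, 0, 0], [0, 0, 0], [0, 0, 0], [0, 0, 0], [0, 0, 0], [0, 0, 0]], "gripper": [0.45, 0.45, 0.45, 0.45, 0.45, 0.45, 0.45]}}

```text
t: 9.25
eef_pos: [544.0, 99.1, 93.5]
tool_rot: [-180.0, 4.3, 85.9]
wrist_force: [-0.2, 0.9, -2.3]
grip_width: 49.0
```

>>> {"name": "apply_moves", "arguments": {"slide": [[-3, 0, 0], [-3, 0, 0], [-3, 0, 0], [-3, 0, 0], [0, 0, 0]], "rot": [[0, 0, 0], [0, 0, 0], [0, 0, 0], [0, 0, 0], [0, 0, 0]], "gripper": [0.45, 0.45, 0.45, 0.45, 0.45]}}

```text
t: 9.88
eef_pos: [543.1, 87.2, 94.4]
tool_rot: [-180.0, 4.3, 85.9]
wrist_force: [1.2, -0.6, -1.4]
grip_width: 49.1
```

```bash
python3 -c "
from h import *
for i in range(5):
    go([535,-60,102]); arm.grab_frame('top')"
```

```text
t 9.88 tcp [543.11  87.18  94.39] rpy [-179.96    4.29   85.92] F [ 1.17 -0.59 -1.38] T [ 0.1  -0.   -0.03] w 49.1
slide [-147.54    2.38    3.44]
t 9.93 tcp [543.12  87.44  94.34] rpy [-179.96    4.29   85.95] F [ 0.54  0.03 -1.68] T [ 0.16 -0.01  0.02] w 48.89
slide [-147.81    2.33    3.4 ]
t 9.97 tcp [543.09  87.55  94.32] rpy [-179.95    4.28   85.95] F [-0.48  0.73 -1.61] T [0.08 0.02 0.  ] w 49.03
slide [-147.91    2.35    3.38]
t 10.03 tcp [543.11  87.65  94.31] rpy [-179.95    4.28   85.96] F [ 0.    0.84 -1.94] T [ 0.13 -0.03 -0.  ] w 48.9
slide [-148.01    2.31    3.38]
t 10.07 tcp [543.12  87.67  94.31] rpy [-179.95    4.28   85.97] F [-1.01  0.03 -1.99] T [ 0.12 -0.02  0.02] w 48.89
slide [-148.03    2.3     3.38]
```

>>> {"name": "apply_moves", "arguments": {"slide": [[-3, 0, 0], [-3, 0, 0], [-3, 0, 0], [-3, 0, 0], [0, 0, 0]], "rot": [[0, 0, 0], [0, 0, 0], [0, 0, 0], [0, 0, 0], [0, 0, 0]], "gripper": [0.45, 0.45, 0.45, 0.45, 0.45]}}

```text
t: 10.75
eef_pos: [542.3, 75.2, 95.3]
tool_rot: [-180.0, 4.3, 85.9]
wrist_force: [-0.1, -0.4, -3.2]
grip_width: 48.9
```

>>> {"name": "apply_moves", "arguments": {"slide": [[-3, 0, 0], [-3, 0, 0], [-3, 0, 0], [0, 0, 0]], "rot": [[0, 0, 0], [0, 0, 0], [0, 0, 0], [0, 0, 0]], "gripper": [0.45, 0.45, 0.45, 0.45]}}

```text
t: 11.25
eef_pos: [541.6, 66.3, 95.9]
tool_rot: [-180.0, 4.3, 85.9]
wrist_force: [-0.2, 0.7, -2.3]
grip_width: 49.3
```

```bash
cat > feel.py <<'E'
from h import *
F=[];T=[]
for i in range(5):
    s=arm.get_state();F.append(s["wrist_force"]);T.append(s["torque"]);arm.grab_frame("top")
print("F",np.mean(F,0).round(2),"T",np.mean(T,0).round(3),s["eef_pos"].round(2),round(s["t"],2))
E
python3 feel.py
```

```text
F [-0.07 -0.05 -1.69] T [0.128 0.001 0.   ] [541.63  66.75  95.89] 11.45
```

>>> {"name": "apply_moves", "arguments": {"slide": [[-3, 0, 0], [-3, 0, 0], [-3, 0, 0], [-3, 0, 0], [0, 0, 0]], "rot": [[0, 0, 0], [0, 0, 0], [0, 0, 0], [0, 0, 0], [0, 0, 0]], "gripper": [0.45, 0.45, 0.45, 0.45, 0.45]}}

```text
t: 12.12
eef_pos: [540.8, 54.3, 96.9]
tool_rot: [-180.0, 4.3, 85.9]
wrist_force: [1.0, -0.5, -2.3]
grip_width: 48.8
```

```bash
python3 feel.py
```

```text
F [-0.04 -0.23 -2.21] T [ 0.099 -0.007  0.003] [540.8   54.83  96.78] 12.32
```

>>> {"name": "apply_moves", "arguments": {"slide": [[-3, 0, 0], [-3, 0, 0], [-3, 0, 0], [0, 0, 0]], "rot": [[0, 0, 0], [0, 0, 0], [0, 0, 0], [0, 0, 0]], "gripper": [0.45, 0.45, 0.45, 0.45]}}

```text
t: 12.88
eef_pos: [540.1, 45.3, 97.5]
tool_rot: [-180.0, 4.3, 85.9]
wrist_force: [0.5, 0.8, -1.9]
grip_width: 49.4
```

```bash
python3 feel.py
```

```text
F [ 0.4   0.03 -2.04] T [ 0.1   -0.006 -0.001] [540.18  45.86  97.46] 13.07
```

Still free, with about 2 N of weight only. Continuing.

>>> {"name": "apply_moves", "arguments": {"slide": [[-3, 0, 0], [-3, 0, 0], [-3, 0, 0], [-3, 0, 0], [0, 0, 0]], "rot": [[0, 0, 0], [0, 0, 0], [0, 0, 0], [0, 0, 0], [0, 0, 0]], "gripper": [0.45, 0.45, 0.45, 0.45, 0.45]}}

```text
t: 13.75
eef_pos: [539.3, 33.5, 98.4]
tool_rot: [-180.0, 4.3, 85.9]
wrist_force: [0.3, 0.7, -2.2]
grip_width: 49.3
```

```bash
python3 feel.py
```

```text
F [ 0.12  0.45 -2.1 ] T [ 0.117 -0.012  0.014] [539.32  33.92  98.36] 13.95
```

>>> {"name": "apply_moves", "arguments": {"slide": [[-3, 0, 0], [-3, 0, 0], [-3, 0, 0], [0, 0, 0]], "rot": [[0, 0, 0], [0, 0, 0], [0, 0, 0], [0, 0, 0]], "gripper": [0.45, 0.45, 0.45, 0.45]}}

```text
t: 14.5
eef_pos: [538.6, 24.5, 99.1]
tool_rot: [-180.0, 4.3, 85.9]
wrist_force: [-0.3, -0.3, -1.4]
grip_width: 49.3
```

```bash
python3 feel.py
```

```text
F [-0.13  0.27 -1.8 ] T [0.11  0.013 0.008] [538.69  24.94  99.03] 14.7
```

>>> {"name": "apply_moves", "arguments": {"slide": [[-3, 0, 0], [-3, 0, 0], [-3, 0, 0], [0, 0, 0]], "rot": [[0, 0, 0], [0, 0, 0], [0, 0, 0], [0, 0, 0]], "gripper": [0.45, 0.45, 0.45, 0.45]}}

```text
t: 15.25
eef_pos: [538.0, 15.5, 99.8]
tool_rot: [-180.0, 4.3, 85.9]
wrist_force: [0.2, -0.0, -2.8]
grip_width: 49.2
```

```bash
python3 feel.py
```

```text
F [ 0.08  0.16 -2.27] T [ 0.116 -0.003  0.003] [538.03  16.03  99.69] 15.45
```

>>> {"name": "apply_moves", "arguments": {"slide": [[-3, 0, 0], [-3, 0, 0], [-3, 0, 0], [-3, 0, 0], [0, 0, 0]], "rot": [[0, 0, 0], [0, 0, 0], [0, 0, 0], [0, 0, 0], [0, 0, 0]], "gripper": [0.45, 0.45, 0.45, 0.45, 0.45]}}

```text
t: 16.12
eef_pos: [537.2, 3.6, 100.7]
tool_rot: [-180.0, 4.3, 85.9]
wrist_force: [-0.5, -0.2, -1.6]
grip_width: 48.8
```

```bash
python3 feel.py
```

```text
F [-0.24  0.13 -2.06] T [ 0.101 -0.016 -0.003] [537.2   4.1 100.6] 16.32
```

>>> {"name": "apply_moves", "arguments": {"slide": [[-3, 0, 0], [-3, 0, 0], [-3, 0, 0], [-3, 0, 0], [0, 0, 0]], "rot": [[0, 0, 0], [0, 0, 0], [0, 0, 0], [0, 0, 0], [0, 0, 0]], "gripper": [0.45, 0.45, 0.45, 0.45, 0.45]}}

```text
t: 17.0
eef_pos: [536.3, -8.3, 101.6]
tool_rot: [-180.0, 4.3, 85.9]
wrist_force: [-0.3, 0.1, -1.5]
grip_width: 48.9
```

```bash
python3 feel.py
```

```text
F [ 0.08 -0.05 -1.61] T [ 0.1   -0.01  -0.018] [536.36  -7.83 101.49] 17.2
```

>>> {"name": "apply_moves", "arguments": {"slide": [[-3, 0, 0], [-3, 0, 0], [-3, 0, 0], [-3, 0, 0], [0, 0, 0]], "rot": [[0, 0, 0], [0, 0, 0], [0, 0, 0], [0, 0, 0], [0, 0, 0]], "gripper": [0.45, 0.45, 0.45, 0.45, 0.45]}}

```text
t: 17.88
eef_pos: [535.5, -20.3, 102.5]
tool_rot: [-180.0, 4.3, 85.9]
wrist_force: [0.2, -0.5, -2.4]
grip_width: 49.2
```

```bash
python3 feel.py
```

```text
F [ 0.04 -0.15 -2.15] T [ 0.096 -0.011 -0.021] [535.51 -19.79 102.38] 18.07
```

>>> {"name": "apply_moves", "arguments": {"slide": [[-3, 0, 0], [-3, 0, 0], [-3, 0, 0], [-3, 0, 0], [0, 0, 0]], "rot": [[0, 0, 0], [0, 0, 0], [0, 0, 0], [0, 0, 0], [0, 0, 0]], "gripper": [0.45, 0.45, 0.45, 0.45, 0.45]}}

```text
t: 18.75
eef_pos: [534.7, -32.2, 103.4]
tool_rot: [-180.0, 4.3, 85.9]
wrist_force: [-0.0, -0.2, -1.0]
grip_width: 49.3
```

```bash
python3 feel.py
```

```text
F [ 0.32 -0.03 -1.91] T [ 0.123  0.007 -0.004] [534.7  -31.72 103.3 ] 18.95
```

>>> {"name": "apply_moves", "arguments": {"slide": [[-4, 0, 0], [-4, 0, 0], [-4, 0, 0], [-4, 0, 0], [-6, 0, 0], [-6, 0, 0], [-6, 0, 0], [-6, 0, 0], [0, 0, 0]], "rot": [[0, 0, 0], [0, 0, 0], [0, 0, 0], [0, 0, 0], [0, 0, 0], [0, 0, 0], [0, 0, 0], [0, 0, 0], [0, 0, 0]], "gripper": [0.45, 0.45, 0.45, 0.45, 0.45, 0.45, 0.45, 0.45, 0.45]}}

```text
t: 20.12
eef_pos: [531.8, -72.3, 106.3]
tool_rot: [-180.0, 4.3, 85.9]
wrist_force: [-0.4, -0.3, -1.8]
grip_width: 49.4
```

```bash
python3 feel.py; python3 - <<'E'
from h import *
A=[];fs={}
s=arm.get_state();R=Ro.from_euler("xyz",s["tool_rot"],degrees=True).as_matrix();G=s["eef_pos"]-23*R[:,2]
print("grasp",G.round(1))
for n in("scene","top"):
    f=fs[n]=arm.grab_frame(n); x,y=(proj(f,G)-35).astype(int); print(n,x,y)
    A.append(cv2.resize(f["img"][y:y+70,x:x+70],(400,400),interpolation=cv2.INTER_CUBIC))
    print([(d["xy"],d["confidence"]) for d in arm.landmark_of(n,"roller_center")], [(np.round(d["xy"],1),round(d["confidence"],2)) for d in arm.landmark_of(n,"cradle_rest")])
cv2.imwrite("pics/g.png",np.hstack(A))
go([0,0,0],[.096,.995,0])
E
```

```text
F [-0.15 -0.05 -1.76] T [ 0.113 -0.006  0.012] [531.91 -71.35 106.26] 20.32
grasp [532.  -69.6 129.2]
scene 214 184
[([251.6, 221.4], 0.47)] [(array([214.6, 281.1]), 0.97), (array([250. , 316.7]), 0.82), (array([159.2, 219. ]), 0.56)]
top 246 134
[] [(array([330.3, 265. ]), 0.96), (array([344.5, 128.5]), 0.88), (array([342.9, 171.4]), 0.7)]
t 20.68 tcp [531.84 -71.5  106.28] rpy [-179.95    4.29   85.97] F [-0.15  0.53 -1.82] T [ 0.11  0.   -0.02] w 49.1
slide [  41.8  -535.46  103.9 ]
rot [0.0001 0.0748 0.0258]
```

View pics/g.png

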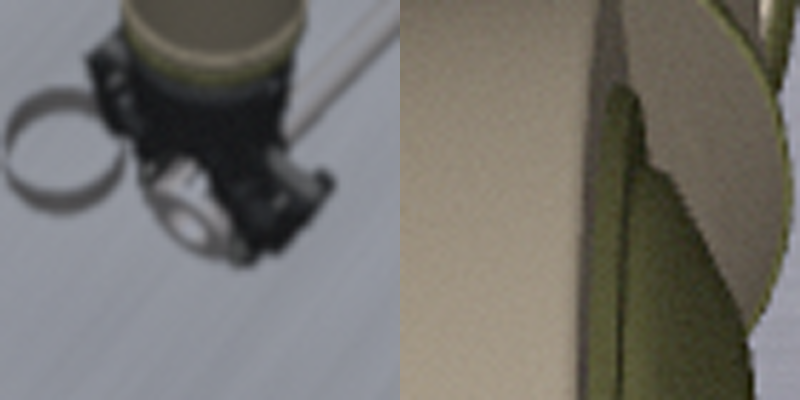

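The roller is free and held; its front face shows at scene px (246,223) and the spindle is behind it. Checking its place in the grip and planning the carry.

```bash
python3 - <<'E'
from h import *
s=arm.get_state();R=Ro.from_euler("xyz",s["tool_rot"],degrees=True).as_matrix();f=arm.grab_frame("scene")
for d in(0,3,6):
  for h in(20,22.4,25): print(d,h,proj(f,s["eef_pos"]-h*R[:,2]+(d-18)*R[:,0]).round(1))
x=np.array([.092,.996,0]); C=np.array([541,-250.5,0]); go(np.r_[(C-3*x)[:2],70],x); print((C-3*x))
E
```

```text
0 20 [245.6 223.9]
0 22.4 [245.6 223.4]
0 25 [245.6 223. ]
3 20 [246.3 223.2]
3 22.4 [246.3 222.7]
3 25 [246.3 222.3]
6 20 [247.  222.5]
6 22.4 [247. 222.]
6 25 [247.  221.6]
t 20.73 tcp [531.89 -71.55 106.29] rpy [-179.96    4.29   85.97] F [-1.71 -0.11 -2.79] T [ 0.08 -0.07 -0.03] w 48.85
slide [-177.65   21.65   49.7 ]
rot [0.0001 0.0749 0.0217]
[ 540.724 -253.488    0.   ]
```

>>> {"name": "apply_moves", "arguments": {"slide": [[-15, 2, 4], [-23, 3, 6.5], [-23, 3, 6.5], [-23, 3, 6.5], [-23, 3, 6.5], [-23, 3, 6.5], [-23, 3, 6.5], [-15, 1.7, 4], [-9.6, 0, 2.7], [0, 0, 0]], "rot": [[0, 0, 0], [0, 0, 0], [0, 0, 0], [0, 0, 0], [0, 0, 0], [0, 0, 0], [0, 0, 0], [0, 0, 0], [0, 0, 0], [0, 0.075, 0.022]], "gripper": [0.45, 0.45, 0.45, 0.45, 0.45, 0.45, 0.45, 0.45, 0.45, 0.45]}}

```text
t: 21.98
eef_pos: [540.8, -252.1, 69.5]
tool_rot: [-179.9, -0.1, 84.8]
wrist_force: [-0.1, -0.5, -2.4]
grip_width: 49.1
```

>>> {"name": "apply_moves", "arguments": {"slide": [[0, 0, 0], [0, 0, 0]], "rot": [[0, 0, 0], [0, 0, 0]], "gripper": [0.45, 0.45]}}

```text
t: 22.22
eef_pos: [540.6, -253.1, 70.0]
tool_rot: [-180.0, 0.0, 84.7]
wrist_force: [0.2, 0.4, -2.3]
grip_width: 49.2
```

```bash
python3 feel.py; python3 - <<'E'
from h import *
A=[]
s=arm.get_state();R=Ro.from_euler("xyz",s["tool_rot"],degrees=True).as_matrix();G=s["eef_pos"]-22.4*R[:,2]+3*R[:,0]
for n in("scene","top"):
    f=arm.grab_frame(n); x,y=(proj(f,[541,-250,20])-35).astype(int)
    print(n,"roller px",proj(f,G).round(1),"rest px",proj(f,[541,-250.5,46]).round(1),[(np.round(d["xy"],1),round(d["confidence"],2)) for d in arm.landmark_of(n,"roller_center")],[(np.round(d["xy"],1),round(d["confidence"],2)) for d in arm.landmark_of(n,"cradle_rest")], "crop",x,y)
    A.append(cv2.resize(f["img"][y:y+70,x:x+70],(400,400),interpolation=cv2.INTER_CUBIC))
cv2.imwrite("pics/k.png",np.hstack(A))
x=np.array([.092,.996,0]);go([540.7,-253.5,30],x)
E
```

```text
F [ 0.27  0.06 -1.96] T [ 0.028 -0.003 -0.008] [ 540.97 -252.53   69.96] 22.43
scene roller px [213.8 275.1] rest px [215.2 280.8] [(array([287.3, 178.3]), 0.52), (array([215.9, 275.8]), 0.4)] [(array([250.6, 317.7]), 0.97), (array([161.8, 219.3]), 0.55)] crop 181 248
top roller px [347.2 168. ] rest px [343.1 171.5] [(array([344.4, 166.1]), 0.59)] [(array([347.8, 123.7]), 0.83), (array([327.5, 262.7]), 0.69), (array([340.7, 169.6]), 0.58)] crop 305 138
t 22.77 tcp [ 540.76 -253.42   70.  ] rpy [180.    -0.    84.71] F [ 0.47  0.25 -2.88] T [-0.01  0.05  0.04] w 48.96
slide [-0.09 -0.06 40.  ]
rot [ 0.     -0.     -0.0002]
```

View pics/k.png

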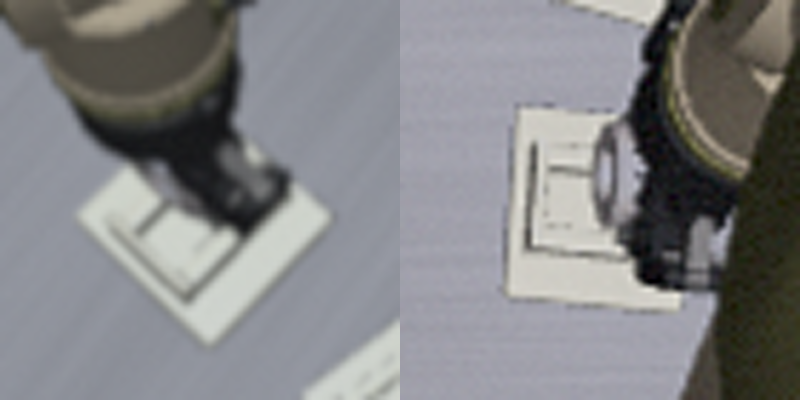

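The roller is over the middle cradle's groove: scene px (214,275), top px about (344,167), with the rails parallel to its axis. Lowering.

>>> {"name": "apply_moves", "arguments": {"slide": [[0, 0, 8], [0, 0, 12], [0, 0, 12], [0, 0, 7], [0, 0, 2], [0, 0, 0]], "rot": [[0, 0, 0], [0, 0, 0], [0, 0, 0], [0, 0, 0], [0, 0, 0], [0, 0, 0]], "gripper": [0.45, 0.45, 0.45, 0.45, 0.45, 0.45]}}

```text
t: 23.52
eef_pos: [540.7, -253.5, 28.9]
tool_rot: [-180.0, -0.0, 84.7]
wrist_force: [-0.3, 0.2, -2.9]
grip_width: 49.2
```

>>> {"name": "apply_moves", "arguments": {"slide": [[0, 0, 1], [0, 0, 1], [0, 0, 0]], "rot": [[0, 0, 0], [0, 0, 0], [0, 0, 0]], "gripper": [0.45, 0.45, 0.45]}}

```text
t: 23.9
eef_pos: [540.8, -253.5, 27.1]
tool_rot: [180.0, -0.0, 84.7]
wrist_force: [0.2, 0.2, -1.9]
grip_width: 49.1
```

>>> {"name": "apply_moves", "arguments": {"slide": [[0, 0, 1], [0, 0, 0.5], [0, 0, 0]], "rot": [[0, 0, 0], [0, 0, 0], [0, 0, 0]], "gripper": [0.45, 0.45, 0.45]}}

```text
t: 24.28
eef_pos: [540.7, -253.5, 25.5]
tool_rot: [-180.0, -0.0, 84.7]
wrist_force: [-0.1, -0.1, -2.0]
grip_width: 49.2
```

>>> {"name": "apply_moves", "arguments": {"slide": [[0, 0, 0.5], [0, 0, 0.5], [0, 0, 0]], "rot": [[0, 0, 0], [0, 0, 0], [0, 0, 0]], "gripper": [0.45, 0.45, 0.45]}}

```text
t: 24.65
eef_pos: [540.7, -253.5, 24.4]
tool_rot: [-180.0, -0.0, 84.7]
wrist_force: [0.1, -0.6, -1.9]
grip_width: 48.9
```

>>> {"name": "apply_moves", "arguments": {"slide": [[0, 0, 0.5], [0, 0, 0.5], [0, 0, 0]], "rot": [[0, 0, 0], [0, 0, 0], [0, 0, 0]], "gripper": [0.45, 0.45, 0.45]}}

```text
t: 25.02
eef_pos: [540.8, -253.6, 23.9]
tool_rot: [180.0, -0.0, 84.7]
wrist_force: [-1.0, 0.0, 5.0]
grip_width: 49.1
```

Contact felt: about +7 N at TCP z 23.9, where 23.6 was expected. Letting go and backing off.

>>> {"name": "apply_moves", "arguments": {"slide": [[0, 0, -0.3], [0, 0, 0], [0, 0, 0], [0, 0, 0]], "rot": [[0, 0, 0], [0, 0, 0], [0, 0, 0], [0, 0, 0]], "gripper": [0.6, 0.7, 0.85, 0.95]}}

```text
t: 25.52
eef_pos: [540.7, -253.5, 23.7]
tool_rot: [-180.0, -0.0, 84.7]
wrist_force: [0.1, 0.5, 0.0]
grip_width: 81.3
```

>>> {"name": "apply_moves", "arguments": {"slide": [[0, 0, 0], [0, 0, -10], [0, 0, -25], [0, 0, -40], [0, 0, -40], [0, 0, -40]], "rot": [[0, 0, 0], [0, 0, 0], [0, 0, 0], [0, 0, 0], [0, 0, 0], [0, 0, 0]], "gripper": [0.95, 0.95, 0.95, 0.95, 0.95, 0.95]}}

```text
t: 26.28
eef_pos: [540.5, -253.5, 180.8]
tool_rot: [180.0, -0.0, 84.7]
wrist_force: [0.4, -0.6, -0.4]
grip_width: 81.4
```

>>> {"name": "apply_moves", "arguments": {"slide": [[40, 0, 0], [50, 0, 0], [50, 0, 0], [50, 0, 0], [40, 0, 0], [0, 0, 0]], "rot": [[0, 0, 0], [0, 0, 0], [0, 0, 0], [0, 0, 0], [0, 0, 0], [0, 0, 0]], "gripper": [0.95, 0.95, 0.95, 0.95, 0.95, 0.95]}}

```text
t: 27.02
eef_pos: [562.2, -20.6, 179.4]
tool_rot: [180.0, -0.1, 85.0]
wrist_force: [-0.4, -0.0, 0.3]
grip_width: 81.2
```

```bash
python3 - <<'E'
from h import *
A=[];P=[]
for n in("scene","top"):
    f=arm.grab_frame(n); x,y=(proj(f,[541,-250,20])-35).astype(int)
    r=[(np.round(d["xy"],1),round(d["confidence"],2)) for d in arm.landmark_of(n,"roller_center")]
    print(n,"rest px",proj(f,[541,-250.5,46]).round(1),r,[atz(f,a[0],46).round(1) for a in r],"crop",x,y)
    A.append(cv2.resize(f["img"][y:y+70,x:x+70],(400,400),interpolation=cv2.INTER_CUBIC))
cv2.imwrite("pics/m.png",np.hstack(A)); go([540,-253,150])
E
```

```text
scene rest px [215.2 280.8] [(array([216.6, 279.4]), 0.54)] [array([ 541.5, -245. ,   46. ])] crop 181 248
top rest px [343.1 171.5] [(array([337.7, 170.9]), 0.68), (array([114.6, 131.6]), 0.26)] [array([ 543. , -235.6,   46. ]), array([668.3, 392.6,  46. ])] crop 305 138
t 27.23 tcp [561.84 -25.9  179.21] rpy [1.7998e+02 2.0000e-02 8.4600e+01] F [-0.86 -0.05  0.59] T [-0.04  0.06 -0.02] w 81.12
slide [-228.13   -0.38   29.29]
```

View pics/m.png

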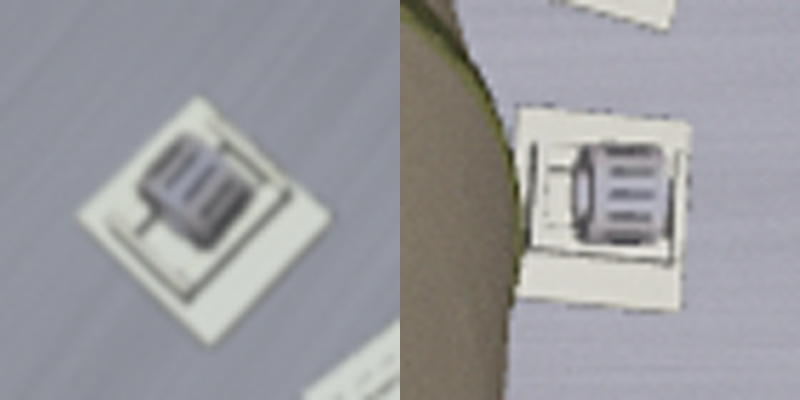

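The roller lies in the middle cradle's groove between the end stops, stripes parallel to the rails: top crop x 575–667, stops at about 535 and 675. The gripper is well clear, so I'm handing in.

```bash
python3 -c "
from h import *
print(arm.finish_job())"
```

```text
the job is handed in; nothing more can be done
None
```

The roller came off the spindle without being forced, and it now lies released in the groove of the middle-sized cradle. I handed the job in at about 27 s. The hand-in gives no verdict, so what follows is from my own checks.

**Off the spindle:** I measured the spindle at about 4° sideways and 4.4° up, and slid the roller along that line in small steps. The wrist force showed only the roller's weight, about 2 N, the whole way. A picture afterwards showed it free of the tip and still gripped.

**Into the cradle:** I lowered it until I felt about 7 N of contact. By the tool position its centre was then at about 46 mm, the expected resting height. I let go and moved the gripper well clear.

**Last checks:** The final pictures show the roller between the end stops with its axis along the rails. By my reading of the top view, it sits about 4 mm off centre along the groove, within the 16 mm allowed.

**What disagreed:** The network's estimates of the roller's position along the groove were y = −245 mm (scene camera) and −236 mm (top camera), against my target of −250.5 mm. I put the top camera's figure down to the visible end face of the roller. I relied on the picture and the tool position instead.

I did not measure the other items again at the end, but nothing suggested the arm had touched them.

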